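Vent the van's mast: catch over, lever back, hold

ROBOT

A 6-joint arm with a two-finger parallel gripper is mounted at the origin on the work surface. World frame = base frame: x ahead of the robot, y to its left, z up, the work surface at z = 0. Lengths are in m, angles in rad, forces in N, time in s.
With the tool pointing down it reaches from about 0.225 to 0.725 m from the base axis. Payload 3.1 kg.
Tool frame: the origin (TCP) lies at the very end of the fingers, on their centre line; the grasp point (between the pads) lies 19 mm behind it; z points along the fingers, y is the direction in which the jaws open and shut (so a half turn about z gives the same grasp; the last joint's range is limited). The gripper opens to 85 mm and grips with 20 to 120 N. Pads are 22 mm wide; open, the fingers measure 114 mm over their backs; the gripper's body (76 mm by 85 mm) begins 54 mm behind the grasp point. The pads swing forward as they close: fully open they stand 13 mm farther back than shut.
Start: joints at [1.173, 0.048, 0.099, 1.622, 0, 1.443], TCP at [0.14, 0.506, 0.231] pointing down, gripper open.
Joint ranges: [-2.91, 2.91], [-0.99, 1.94], [-1.21, 1.42], [-2.12, 2.29], [-1.49, 1.47], [-3.14, 3.14]. Speed limits (rad/s): [2.79, 2.79, 3.14, 3.14, 3.14, 3.14].

INTERFACE

Orientations are given as a rotation vector (axis times angle).
In Python, from station import arm gives the robot as it stands.
- The arm moves only by the tool apply_moves, never from a script. Its argument "increments" is a list of rows, each a list of 2 entries, a list of its own where there are three numbers: the shift along the tool's x, y, z in mm, then the turn about the tool's z in degrees. In form: [[[tx, ty, tz], turn], ...]. A call has 1 to 8 rows; each row is the pose to reach, as a shift and turn from the pose commanded when the call began, along the tool's axes at that moment; what a row does not reach only later rows make up. A row lasts 1/12 s, in which the tool goes at most 41.7 mm and 7.16 degrees, less where a joint would pass 70% of its speed; a pose out of reach is approached as far as the arm can. A call with a gripper value outside its range is refused whole. "claw" is the finger opening in mm, from 0 to 85.4, set as the call begins (left out, the last holds). The fingers move at their own pace and stop on an object; "newtons" is the grip in N (left out, the last holds). Time passes only in rows, so rows that repeat a pose let the fingers close. It gives the time, the measured TCP pose, the force and the opening at its end, in the units of the state.
- arm.sense(): the state, without advancing time (a new reading comes with each control period).
- arm.read_camera(name): name is "side" or "top" or "wrist"; returns a dict with "color" (480x640x3 uint8, red, green, blue), "camera_matrix" (3x3 intrinsics, pixels), "R" (3x3) and "t" (3): a world point X has camera coordinates R X + t; the wrist camera has in their place "T_tool_cam" (4x4, takes a point from camera to tool coordinates, whose origin is the TCP and whose axes are the flange's). Camera axes: x right, y down, z forward; pixel columns grow to the right and rows downward; lengths in m; the calibration is good to about 2 mm. A picture is of the moment at which its call begins: read the wrist's pose just before it. There is no depth.
- arm.sign_off(): hands the job in, once; it reports no verdict.
Trained networks look in the newest picture that a camera, given by its name, has taken for a name from the list of things; names that differ only in an ending like _2 or _b are one class to them, and where a whole thing is asked for, a point or a joint stands for the part that bears it (a point fixed in the world has none). Each returns a list of dicts, best first, with "p" (0 to 1); they miss things now and then, are a little off and sometimes report something else, mostly with a low value. They report only what shows in the picture. A call takes as long as a camera call.
- arm.boxes_of(thing, camera): "centre" ([column, row] as shares, 0 to 1, of the picture: columns of its width, rows of its height, amid what is visible of it).
- arm.spot_point(thing, camera): "centre" ([column, row] as shares, 0 to 1, of the picture: columns of its width, rows of its height: a listed point, or the origin of a listed thing).
The state is a dict: "clock": time; "joints": joint angles; "qd": joint speeds; "joint_efforts": joint torques, N m; "tool_pos": TCP position; "tool_rot": TCP orientation; "force": force on the tool from outside, world axes, zero at the start; "ft_torque": the same for the moment, N m; "grip_width": opening from 0.0 (shut) to 1.0 (fully open).
Only numpy, scipy, OpenCV 4.12 (cv2) and the standard library are available. Lean on these libraries where they do the work, as an engineer would, in place of code of your own. Each camera call takes 0.05 s, during which the arm holds its last target. There are 200 camera calls.

TASK

Bring the broadcast van's air mast down: on the grey valve box, flip the safety catch that bars the T-handled lever right over to its other side and leave it there, then pull the lever by its bar back towards the robot as far as it goes. The lever springs back if let go, so finish with the fingers still holding it fully back. Do not force the lever against the shut catch, and leave the small ball-topped lever and everything else on the shelf where they are.

Things in the scene. Friction and masses are not known exactly. Their poses are not given: they have to be found in the camera images.
- mast_box: Fixed grey valve box, 170 x 150 mm (its x, y), top face 60 mm up, left or right of the shelf's middle; carries the T lever and the catch. Origin: centre of its underside, on the mat (z = 0). Its -x side, with a round gauge, faces the robot within 20 degrees. Box frame, used below: x away from the robot, y left, z up.
- mast_lever (a joint): T lever, rad. 0: at rest, leaning 0.30 from upright to box +x; grows as pulled to box -x; stop at 0.75 (leaning 0.45 to -x). Hinge along box y through box (30, 0, 55) mm, bar 120 mm from it. A spring returns it to 0: 2.6 N at the bar at rest, 8 N at the stop. The shut catch blocks it after about 0.1.
- lever_bar (a point): Centre of the lever's black grip bar, a cylinder 16 mm thick and 80 mm long along box y, on a steel stem 13 mm thick. At rest at box (65, 0, 170) mm, fully pulled at (-22, 0, 163) mm. Can be pinched from above across box x, and may turn between the fingers.
- mast_catch (a joint): Safety catch, rad: a steel arm 10 mm thick, pivoted in a fork at the box's +y side, lying across the front of the lever stem when shut. 0: shut, level, pointing to box -y; grows as the free end is lifted up and over to +y; 1.57 upright; stop at 2.6. Starts at 0 to 0.2. Stiff hinge (0.7 N at the pin), stays where left. Clears the lever above 1.1; over means above 1.8.
- catch_pin (a point): Grip point on the catch's black pin, a cylinder 12 mm thick sticking out 60 mm from the arm's free end to box -x (to the robot), parallel to the hinge. The point is 20 mm from the pin's tip; shut, at box (-17, -45, 95) mm. It turns at radius 100 mm about an axis along box x through box (y, z) = (55, 95) mm. Can be pinched from above across box y, and may turn between the fingers.
- pan_lever_tip (a point): Centre of the 26 mm black ball on a small unguarded lever (block 70 x 50 x 25 mm, ball about 80 mm up), on the other side of the shelf from the valve box. Bystander, stays where it is left, to be left alone.
- mic_flag: Bystander: loose silver square microphone flag (open tube) 64 x 64 x 55 mm. Origin: centre of its underside.
- light_meter: Bystander: loose grey light meter 60 x 115 x 22 mm with a white dome (37 mm high in all). Origin: centre of its underside.
- stage_pin_a: Bystander: loose brass T-shaped stage pin lying down, 105 mm long (x), crossbar 36 mm, 12 mm thick; between the valve box and the small lever. Origin: on its underside.
- stage_pin_b: Bystander: the same kind of brass pin, at the near right of the shelf.
- battery: Bystander: loose black camera battery 100 x 75 x 55 mm (58 mm to the top of its plate and contact). Origin: centre of its underside.
- tape_roll: Bystander: loose roll of grey tape lying flat, 104 mm across, 48 mm high, in front of a fixed wooden peg rail (186 mm tall, 0.8 m from the robot, along y) on which a headset hangs. Origin: centre of its underside.

How it is judged:
On the way:
1. the catch is flipped right over while the lever is still at rest (value of joint mast_catch above 1.8 rad and value of joint mast_lever below 0.25 rad), for 0.2 s.
At the end, for the whole second after the job is handed in: Through the last second the catch stays flipped over (above 1.8 rad), the lever is held back above 0.62 rad (stop at 0.75) and the fingers press on it with more than 2 N (value of joint mast_catch above 1.8 rad and value of joint mast_lever above 0.62 rad and contact force between the fingers and mast_lever above 2 N); the arm keeps its last pose, push and grip.
It fails at once if the lever is forced past the shut catch (value of joint mast_lever above 0.25 rad and value of joint mast_catch below 1 rad).
It fails at once if the small ball-topped lever is moved more than 15 mm (distance of pan_lever_tip from where it was at the start of the episode above 0.015 m).
It fails at once if a bystander is moved more than 30 mm (distance of any of mic_flag, light_meter, stage_pin_a, stage_pin_b, battery, tape_roll from where it was at the start of the episode above 0.03 m).
It also fails if it takes over 45 s, if anything falls off the work surface, if the arm or the gripper's body presses on something with over 40 N, if the wrist force passes 120 N, or if a joint passes its speed limit or range.

## Working session

There is one attempt and no reset: what is moved stays moved. The work goes in short steps, Python scripts to look and compute and a tool call to move; the robot and the scene stay as the last step left them, time stands still between calls to the robot, and variables do not carry over. Pictures are saved under pics/ and viewed, about 8 in all and at most 12, crops included, and the job is handed in when it is done.

Besides the shell and the picture viewer there is one more tool, called after "Request:" as a command line: name --argument value ..., lists and objects as JSON in quotes. apply_moves: Moves the arm, as the interface text tells. Its arguments: {"type":"object","properties":{"increments":{"type":"array","items":{"type":"array"}},"claw":{"type":"number"},"newtons":{"type":"number"}},"required":["increments"]}

```bash
mkdir -p pics
cat > h.py <<'E'
from station import arm
import numpy as np, cv2
from scipy.spatial.transform import Rotation as Ro
from scipy.optimize import least_squares
def cam(n):
    s=arm.sense(); c=arm.read_camera(n)
    K=np.array(c["camera_matrix"])
    if n=="wrist":
        T=np.eye(4);T[:3,:3]=Ro.from_rotvec(s["tool_rot"]).as_matrix();T[:3,3]=s["tool_pos"]
        M=np.linalg.inv(T@np.array(c["T_tool_cam"]));R,t=M[:3,:3],M[:3,3]
    else: R,t=np.array(c["R"]),np.array(c["t"])
    return c["color"],K,R,t
def save(n,im): cv2.imwrite("pics/"+n,cv2.cvtColor(im,cv2.COLOR_RGB2BGR))
def proj(K,R,t,X):
    p=K@(R@np.asarray(X)+t); return p[:2]/p[2]
def onz(K,R,t,uv,z):
    d=R.T@np.linalg.solve(K,[uv[0],uv[1],1]); o=-R.T@t
    return o+d*(z-o[2])/d[2]
def pts(thing,n,k=2): return [(np.round(np.array(d["centre"])*[640,480],1).tolist(),round(d["p"],2)) for d in arm.spot_point(thing,n)[:k]]
E
python3 - <<'E'
from h import *
print(arm.sense())
for n in("side","top","wrist"):
    im,K,R,t=cam(n); save(n+"0.png",im)
    print(n,"pos",(-R.T@t).round(3))
    for th,z in(("mast_box",0),("lever_bar",.17),("catch_pin",.1),("pan_lever_tip",.08),("mic_flag",0),("light_meter",0),("stage_pin_a",0),("battery",0),("tape_roll",0)):
        for c,p in pts(th,n): print(th,c,p,onz(K,R,t,c,z).round(3))
E
```

```text
{'clock': 0.0, 'joints': array([ 1.17318788e+00,  4.87558948e-02,  9.75553277e-02,  1.62201192e+00,
       -4.76534569e-06,  1.44303016e+00]), 'qd': array([ 0.00098493, -0.00079897, -0.00020278,  0.0013047 ,  0.00174237,
        0.00011288]), 'joint_efforts': array([-8.65641650e-04, -3.38777447e+01,  3.20017362e+01,  2.03649164e-02,
       -1.34062948e-04, -5.20366470e-06]), 'tool_pos': array([0.13970438, 0.50541627, 0.2300932 ]), 'tool_rot': array([-0.42249837, -3.1124224 ,  0.00366631]), 'force': array([-0.35802031,  0.38830765,  0.27895485]), 'ft_torque': array([0.01975811, 0.01309249, 0.03694493]), 'grip_width': 0.998123055534723}
side pos [ 0.43 -1.04  0.69]
mast_box [317.6, 252.4] 0.62 [0.541 0.176 0.   ]
lever_bar [338.5, 199.0] 0.56 [0.6   0.176 0.17 ]
catch_pin [314.7, 216.7] 0.5 [0.536 0.214 0.1  ]
pan_lever_tip [352.1, 302.1] 0.71 [ 0.584 -0.195  0.08 ]
mic_flag [243.5, 370.7] 0.68 [ 0.345 -0.302  0.   ]
mic_flag [296.4, 220.7] 0.64 [0.489 0.4   0.   ]
light_meter [274.7, 289.9] 0.74 [ 0.412 -0.012  0.   ]
stage_pin_a [242.3, 368.0] 0.78 [ 0.342 -0.294  0.   ]
stage_pin_a [341.2, 283.1] 0.53 [0.589 0.004 0.   ]
battery [288.1, 408.0] 0.78 [ 0.432 -0.409  0.   ]
top pos [ 0.457 -0.01   1.371]
mast_box [226.5, 237.7] 0.8 [0.55 0.2  0.  ]
lever_bar [219.0, 201.6] 0.63 [0.611 0.192 0.17 ]
catch_pin [236.9, 247.5] 0.67 [0.523 0.162 0.1  ]
pan_lever_tip [397.7, 218.1] 0.46 [ 0.597 -0.179  0.08 ]
pan_lever_tip [441.6, 332.2] 0.22 [ 0.355 -0.278  0.08 ]
mic_flag [138.9, 256.4] 0.76 [0.502 0.398 0.   ]
mic_flag [226.6, 240.5] 0.58 [0.544 0.2   0.   ]
light_meter [316.0, 301.7] 0.58 [ 0.41  -0.008  0.   ]
stage_pin_a [444.0, 330.5] 0.56 [ 0.353 -0.3    0.   ]
stage_pin_a [312.8, 222.6] 0.49 [0.59  0.004 0.   ]
battery [491.4, 293.1] 0.88 [ 0.44  -0.406  0.   ]
tape_roll [318.4, 162.1] 0.95 [ 0.731 -0.005  0.   ]
tape_roll [395.1, 218.5] 0.49 [ 0.605 -0.184  0.   ]
wrist pos [0.072 0.525 0.373]
```

Run:
```python
import cv2,numpy as np
a=cv2.imread("pics/top0.png")[120:345,120:420];b=cv2.imread("pics/side0.png")[120:345,200:500]
cv2.imwrite("pics/v1.png",cv2.resize(np.vstack([a,b]),None,fx=1.33*1.0,fy=1.33,interpolation=3) if 0 else np.hstack([cv2.resize(a[60:180,60:160],(400,480),interpolation=3),cv2.resize(b[30:150,70:170],(400,480),interpolation=3)]))
```

```text
(no output)
```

View pics/v1.png

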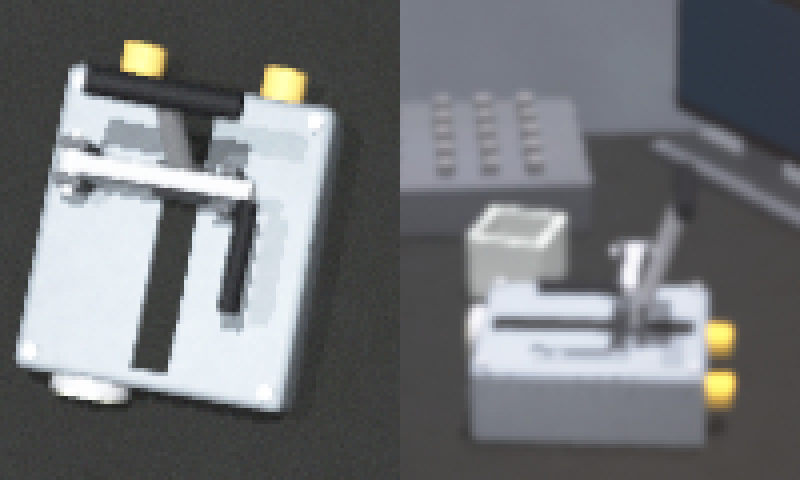

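View pics/top0.png

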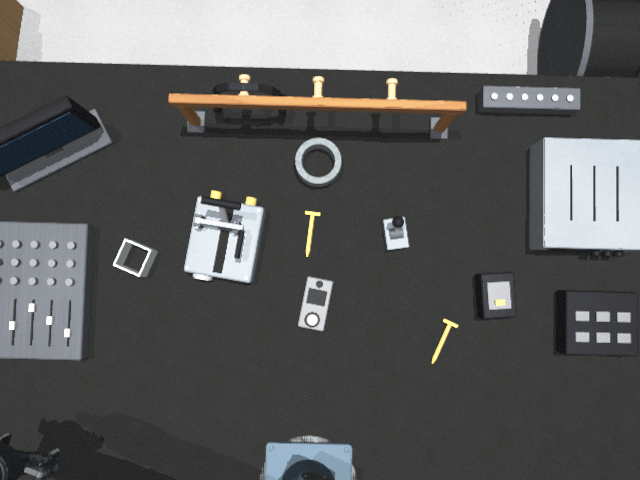

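The top view shows the valve box at left with yaw of about -11°. The catch is shut across the stem, and its pin runs from about (242,229) to (237,257) px. The lever bar is centred near (221,203). Next I'll work out the poses and the first approach.

```bash
cat >> h.py <<'E'
def b2w(B,p):
    x,y,a=B; c,s=np.cos(a),np.sin(a); p=np.asarray(p)/1000.
    return np.array([x+c*p[0]-s*p[1],y+s*p[0]+c*p[1],p[2]])
def delta(B,p,ax='y',dz=0):
    """tool-axis shift (mm) and turn so the TCP goes 19 mm below box point p, jaws along box axis"""
    s=arm.sense();Rt=Ro.from_rotvec(s["tool_rot"]).as_matrix()
    d=b2w(B,p)+[0,0,-.019+dz]-s["tool_pos"]
    a=B[2]+(np.pi/2 if ax=='y' else 0); y=Rt[:,1]; cur=np.arctan2(y[1],y[0])
    e=(a-cur+np.pi/2)%np.pi-np.pi/2
    return (Rt.T@d*1000).round(1), round(-np.degrees(e),1)
E
python3 - <<'E'
from h import *
_,K,R,t=cam("top")
sc=[(80,73),(315,120),(28,350),(265,392)]
P=[onz(K,R,t,(180+u/4,180+v/4),.06) for u,v in sc]
c=np.mean(P,0); d=P[0]-P[2]+P[1]-P[3]; yaw=np.arctan2(d[1],d[0])
B=np.array([c[0],c[1],yaw]);print("B",B.round(4), [np.linalg.norm(P[0]-P[1]).round(3),np.linalg.norm(P[0]-P[2]).round(3)])
np.save("B.npy",B)
for n,p in(("bar",(65,0,170)),("pin",(-17,-45,95)),("tip",(-37,-45,95))):print(n,b2w(B,p).round(3),(proj(K,R,t,b2w(B,p))).round(1), proj(K,R,t,b2w(B,p))*4-720)
_,K,R,t=cam("side")
print("side",[proj(K,R,t,b2w(B,p)).round(1) for p in((0,0,0),(65,0,170),(-17,-45,95))])
print(delta(B,(-17,-45,95),'y',.08))
print(arm.sense()["clock"])
E
```

```text
B [ 0.5448  0.1987 -0.1466] [np.float64(0.132), np.float64(0.154)]
bar [0.609 0.189 0.17 ] [220.3 202.6] [161.26102684  90.55611351]
pin [0.521 0.157 0.095] [239.8 248.7] [239.2189464  274.63255916]
tip [0.502 0.16  0.095] [238.1 257.9] [232.40355924 311.71605111]
side [array([318.1, 248.7]), array([341. , 197.1]), array([311.4, 227. ])]
(array([-460.8, -235. ,   75.3]), np.float64(-7.1))
1.6
```

Request:
apply_moves --increments '[[[-240, -120, 20], -4], [[-240, -120, 20], -4], [[-240, -120, 20], -4], [[-240, -120, 20], -4], [[-240, -120, 20], -4], [[-240, -120, 20], -4], [[-240, -120, 20], -4], [[-240, -120, 20], -4]]' --claw 60 --newtons 40

```text
clock: 2.27
tool_pos: [0.3419, 0.3235, 0.2108]
tool_rot: [0.323, 3.124, -0.002]
force: [-0.2, -0.2, -0.7]
grip_width: 0.702
```

Run:
```python
from h import *
B=np.load("B.npy");s=arm.sense();print(s["clock"],s["tool_pos"],s["joints"][5],delta(B,(-17,-45,95),'y',.08))
```

```text
2.2667 [0.34193594 0.32350463 0.21077358] 0.8223254888515835 (array([-209.8, -126.5,   55.2]), np.float64(-3.4))
```

Request:
apply_moves --increments '[[[-205, -125, 15], -3.4], [[-205, -125, 15], -3.4], [[-205, -125, 15], -3.4], [[-205, -125, 15], -3.4], [[-205, -125, 15], -3.4], [[-205, -125, 15], -3.4], [[-205, -125, 15], -3.4], [[-205, -125, 15], -3.4]]' --claw 60

```text
clock: 2.93
tool_pos: [0.5158, 0.1626, 0.1957]
tool_rot: [-0.225, -3.132, -0.001]
force: [-0.4, 0.0, -0.6]
grip_width: 0.696
```

Run:
```python
from h import *
B=np.load("B.npy")
im,K,R,t=cam("wrist")
for p in((-17,-45,95),(-37,-45,95),(65,0,170),(-70,70,60),(-70,-70,60),(70,-70,60)):
    u=proj(K,R,t,b2w(B,p));print(p,u.round(1));cv2.circle(im,tuple(int(v) for v in u),3,(255,0,0),-1)
for th,z in(("catch_pin",.095),("lever_bar",.17),("mast_box",0)):
    for c,p in pts(th,"wrist"): print(th,c,p,onz(K,R,t,c,z).round(3))
save("w1.png",im);s=arm.sense();print(s["clock"],s["tool_pos"],s["joints"][5],delta(B,(-17,-45,95),'y'))
print(b2w(B,(-17,-45,95)),b2w(B,(65,0,170)))
```

```text
(-17, -45, 95) [310.9 244.9]
(-37, -45, 95) [310.8 216.9]
(65, 0, 170) [388.5 424.5]
(-70, 70, 60) [465.3 163.9]
(-70, -70, 60) [278.3 163.1]
(70, -70, 60) [282.7 329.6]
catch_pin [312.4, 250.8] 0.79 [0.526 0.157 0.095]
lever_bar [386.9, 420.5] 0.63 [0.606 0.189 0.17 ]
mast_box [357.7, 225.8] 0.91 [0.538 0.197 0.   ]
3.1333 [0.51452495 0.16448869 0.1966741 ] 0.3235326383214649 (array([ -7.9,  -6.8, 120.7]), np.float64(0.5))
[0.52144398 0.15668074 0.095     ] [0.60913729 0.18922124 0.17      ]
```

View pics/w1.png

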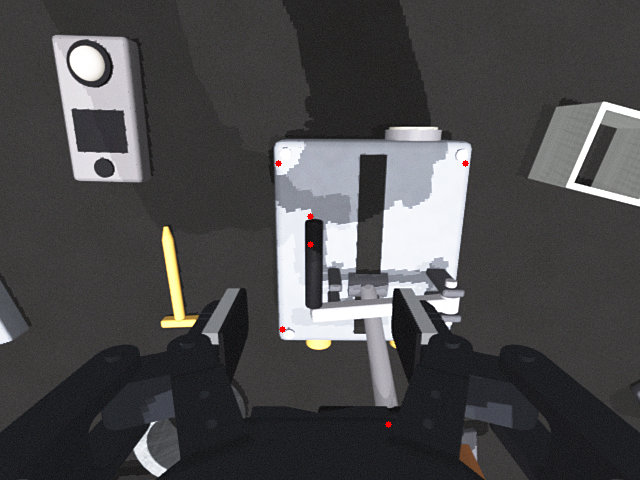

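The wrist view shows the black pin running straight down the picture from (314,222) to (314,305), with the grip point near (314,250). The fingers straddle it, within 4 mm of the prediction. Going down now.

Request:
apply_moves --increments '[[[-10, -5, 30], 0.5], [[-10, -5, 60], 0.5], [[-10, -5, 90], 0.5], [[-10, -5, 114], 0.5], [[-10, -5, 114], 0.5], [[-10, -5, 114], 0.5]]' --claw 50

```text
clock: 3.63
tool_pos: [0.5224, 0.1576, 0.0812]
tool_rot: [-0.231, -3.129, 0.001]
force: [-0.5, 0.0, 0.5]
grip_width: 0.587
```

Request:
apply_moves --increments '[[[0, 0, 0], 0], [[0, 0, 0], 0], [[0, 0, 0], 0], [[0, 0, 0], 0], [[0, 0, 0], 0], [[0, 0, 0], 0], [[0, 0, 0], 0]]' --claw 0 --newtons 40

```text
clock: 4.22
tool_pos: [0.5261, 0.1568, 0.0834]
tool_rot: [0.235, 3.129, 0.001]
force: [2.9, -0.3, 1.5]
grip_width: 0.125
```

Run:
```python
from h import *
B=np.load("B.npy")
im,K,R,t=cam("wrist");save("w2.png",im[:,100:540])
s=arm.sense();print(s["clock"],s["tool_pos"],s["force"],s["grip_width"]*85.4,s["joints"][5],delta(B,(-17,-45,95),'y'))
```

```text
4.2667 [0.52603757 0.1567544  0.0832651 ] [ 3.84376511 -0.47631592  1.75092345] 11.014513564011697 0.3173332613598999 (array([ 4.6, -0.8,  7.3]), np.float64(-0.2))
```

View pics/w2.png

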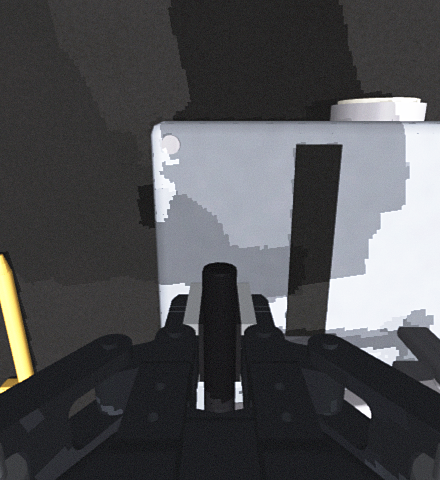

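The pin is gripped between the pads at an 11 mm opening. Now I'll swing it over in an arc.

Request:
apply_moves --increments '[[[0, 2, -15], 0], [[0, 6, -29], 0], [[0, 12, -43], 0], [[0, 20, -55], 0], [[0, 30, -67], 0], [[0, 42, -76], 0], [[0, 54, -84], 0], [[0, 68, -90], 0]]'

```text
clock: 4.93
tool_pos: [0.536, 0.2242, 0.1692]
tool_rot: [0.235, 3.133, -0.003]
force: [10.4, 0.6, -15.1]
grip_width: 0.122
```

Run:
```python
from h import *
B=np.load("B.npy")
s=arm.sense();print(s["clock"],s["tool_pos"],s["force"],s["grip_width"]*85.4,delta(B,(-17,55+100*np.cos(np.pi-1.25),190),'y'))
im,K,R,t=cam("side");save("s2.png",cv2.resize(im[130:290,220:420],None,fx=4,fy=3.7))
```

```text
4.9333 [0.5359749  0.22418098 0.169187  ] [ 10.42100929   0.60778614 -15.07113556] 10.4406449693027 (array([ 4.5, -0.4, -1.8]), np.float64(-0.2))
```

View pics/s2.png

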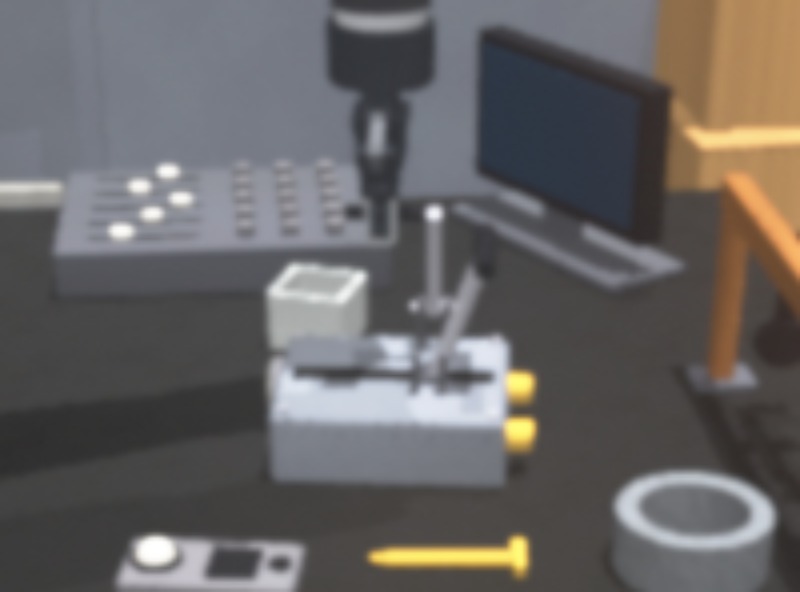

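The side view shows the catch standing nearly upright with the gripper still on the pin, and the lever at rest. Carrying on over, slightly lower to relieve the vertical pull.

Request:
apply_moves --increments '[[[-1, 14, -2], 0], [[-2, 29, -2], 0], [[-3, 44, 0], 0], [[-3, 59, 3], 0], [[-3, 73, 8], 0], [[-3, 86, 15], 0], [[-3, 98, 24], 0], [[-3, 105, 31], 0]]'

```text
clock: 5.65
tool_pos: [0.5526, 0.3287, 0.1391]
tool_rot: [-0.233, -3.131, 0.001]
force: [-3.3, -1.7, 2.2]
grip_width: 0.126
```

Request:
apply_moves --increments '[[[0, 0, 0], 0], [[0, 0, 0], 0], [[0, 0, 0], 0]]'

```text
clock: 5.9
tool_pos: [0.5525, 0.3276, 0.1405]
tool_rot: [-0.234, -3.131, -0.0]
force: [-3.3, 1.0, -0.7]
grip_width: 0.12
```

Run:
```python
from h import *
B=np.load("B.npy")
s=arm.sense();print(s["clock"],s["tool_pos"],s["force"],s["grip_width"]*85.4,delta(B,(-17,55+74,162),'y'))
im,K,R,t=cam("top");a=cv2.resize(im[170:290,170:270],(400,480))
im,K,R,t=cam("side");b=cv2.resize(im[150:270,270:370],(400,480));save("s3.png",np.hstack([a,b]))
```

```text
5.9 [0.5524816  0.32755463 0.14045375] [-3.27925214  1.01705803 -0.65779077] 10.245710141179977 (array([ 5.8,  0.4, -2.5]), np.float64(-0.1))
```

View pics/s3.png

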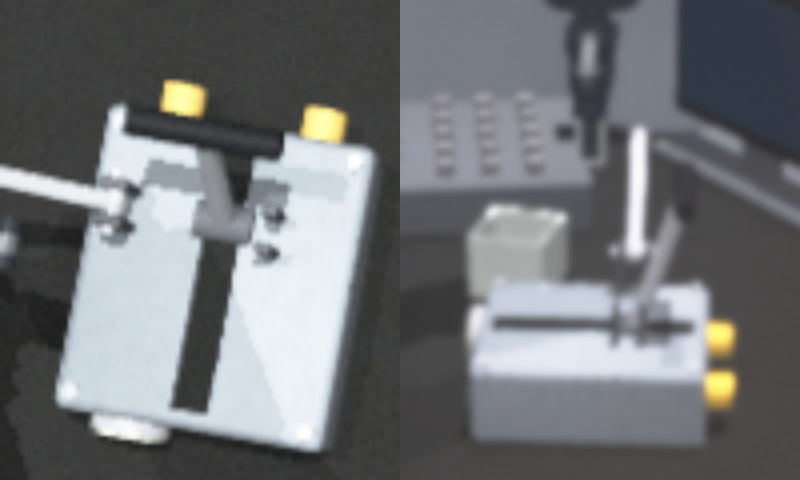

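The catch lies over to the left at about 2.35 rad, and the lever is still at rest. Releasing the pin and rising.

Request:
apply_moves --increments '[[[0, 0, 0], 0], [[0, 0, 0], 0], [[0, 0, 0], 0], [[0, 0, -10], 0], [[0, 0, -50], 0], [[0, 0, -90], 0], [[0, 0, -125], 0], [[0, 0, -125], 0]]' --claw 45

```text
clock: 6.67
tool_pos: [0.5563, 0.3285, 0.2779]
tool_rot: [0.234, 3.117, 0.013]
force: [0.2, 0.6, 1.0]
grip_width: 0.528
```

Run:
```python
from h import *
B=np.load("B.npy")
s=arm.sense();print(s["clock"],s["tool_pos"],s["grip_width"]*85.4,s["joints"],delta(B,(64,-25,170),'x',.08), b2w(B,(64,-25,170)))
```

```text
6.6667 [0.55629381 0.32846426 0.27790488] 45.10261202329922 [ 4.29772062e-01  3.84837716e-01  5.86022384e-01  1.75435364e+00
 -2.96281204e-04  5.79463476e-01] (array([ -71.4, -155.2,   46.5]), np.float64(89.8)) [0.60449651 0.1646354  0.17      ]
```

Request:
apply_moves --increments '[[[-35, -80, 20], -50], [[-35, -80, 20], -50], [[-35, -80, 20], -50], [[-35, -80, 20], -50], [[-35, -80, 20], -50], [[-35, -80, 20], -50], [[-35, -80, 20], -50], [[-35, -80, 20], -50]]' --claw 60

```text
clock: 7.33
tool_pos: [0.5766, 0.2428, 0.2476]
tool_rot: [-1.113, 2.935, -0.001]
force: [-0.2, -0.0, -0.2]
grip_width: 0.703
```

Run:
```python
from h import *
B=np.load("B.npy")
s=arm.sense();print(s["clock"],s["tool_pos"],s["joints"][5],delta(B,(64,-25,170),'x',.08))
```

```text
7.3333 [0.57656555 0.24283652 0.2475976 ] -0.4333802808220019 (array([ 31. , -77. ,  16.6]), np.float64(-40.1))
```

Request:
apply_moves --increments '[[[31, -77, 10], -40], [[31, -77, 10], -40], [[31, -77, 10], -40], [[31, -77, 10], -40], [[31, -77, 10], -40], [[31, -77, 10], -40], [[31, -77, 10], -40]]'

```text
clock: 7.92
tool_pos: [0.6041, 0.1646, 0.2371]
tool_rot: [-2.046, 2.382, -0.001]
force: [0.0, 1.6, 0.0]
grip_width: 0.71
```

Run:
```python
from h import *
B=np.load("B.npy")
im,K,R,t=cam("wrist")
for p in((65,0,170),(65,-40,170),(65,40,170),(65,-25,170)):
    u=proj(K,R,t,b2w(B,p));print(p,u.round(1));cv2.circle(im,tuple(int(v) for v in u),3,(255,0,0),-1)
for c,p in pts("lever_bar","wrist"): print(c,p,onz(K,R,t,c,.17).round(3))
save("w3.png",im);s=arm.sense();print(s["clock"],s["tool_pos"],s["joints"][5],delta(B,(64,-25,170),'x'))
```

```text
(65, 0, 170) [318.8 289.7]
(65, -40, 170) [318.5 227.6]
(65, 40, 170) [319.1 345.9]
(65, -25, 170) [318.7 251.6]
[319.2, 290.8] 0.63 [0.609 0.19  0.17 ]
8.0167 [0.60396587 0.1648186  0.23691618] -1.2579206585868454 (array([ 0.1, -0.5, 85.9]), np.float64(-0.4))
```

View pics/w3.png

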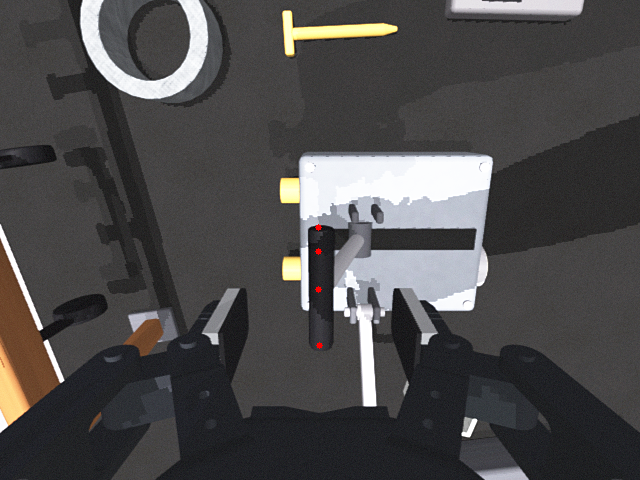

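The wrist view shows the bar vertical at column 320, with the predicted points (red) lying on it and the jaws straddling it. The catch points away to the left. Going down and closing on the bar, 25 mm off-centre to stay clear of the stem.

Request:
apply_moves --increments '[[[0, 0, 30], 0], [[0, 0, 60], 0], [[0, 0, 84], 0], [[0, 0, 84], 0], [[0, 0, 84], 0]]'

```text
clock: 8.43
tool_pos: [0.6022, 0.1647, 0.1506]
tool_rot: [2.045, -2.38, -0.004]
force: [-0.5, -0.0, 0.1]
grip_width: 0.701
```

Request:
apply_moves --increments '[[[0, 0, 0], 0], [[0, 0, 0], 0], [[0, 0, 0], 0], [[0, 0, 0], 0], [[0, 0, 0], 0], [[0, 0, 0], 0], [[0, 0, 0], 0]]' --claw 0 --newtons 60

```text
clock: 9.02
tool_pos: [0.6036, 0.1654, 0.1552]
tool_rot: [-2.048, 2.379, -0.0]
force: [-3.6, 0.9, 6.8]
grip_width: 0.165
```

Run:
```python
from h import *
B=np.load("B.npy")
s=arm.sense();print(s["clock"],s["tool_pos"],s["force"],s["grip_width"]*85.4)
for th in(0,.1,.2,.3,.4,.5,.6,.7,.75,.78):
    a=.3-th;print(th,delta(B,(30+120*np.sin(a),-25,55+120*np.cos(a)),'x')[0])
```

```text
9.0167 [0.603627   0.16535028 0.15518314] [-3.56983726  0.93606255  6.75680316] 14.054983501322988
0 [ 0.6 -2.4  4.5]
0.1 [0.6 9.2 1.6]
0.2 [ 0.6 21.1 -0.2]
0.3 [ 0.7 33.  -0.9]
0.4 [ 0.7 45.  -0.3]
0.5 [ 0.7 56.9  1.5]
0.6 [ 0.8 68.5  4.4]
0.7 [ 0.8 79.8  8.5]
0.75 [ 0.8 85.2 11. ]
0.78 [ 0.8 88.5 12.6]
```

Request:
apply_moves --increments '[[[0, 12, -5], 0], [[0, 24, -7], 0], [[0, 35, -7], 0], [[0, 47, -7], 0], [[0, 59, -5], 0], [[0, 71, -2], 0], [[0, 80, 1], 0], [[0, 80, 1], 0]]'

```text
clock: 9.68
tool_pos: [0.5313, 0.1764, 0.1587]
tool_rot: [-2.038, 2.371, -0.022]
force: [6.7, -2.7, 11.0]
grip_width: 0.161
```

Run:
```python
from h import *
B=np.load("B.npy")
s=arm.sense();print(s["clock"],s["tool_pos"],s["force"],s["grip_width"]*85.4,delta(B,(-22,-25,163),'x'))
```

```text
9.6833 [0.53131315 0.17636126 0.15871793] [ 6.69311414 -2.714588   11.00115189] 13.781808644548022 (array([ 1. , 12.2, 14.5]), np.float64(-0.2))
```

Request:
apply_moves --increments '[[[0, 4, 1], 0], [[0, 8, 3], 0], [[0, 12, 4], 0], [[0, 12, 4], 0], [[0, 12, 4], 0]]'

```text
clock: 10.1
tool_pos: [0.5212, 0.1779, 0.1542]
tool_rot: [-2.037, 2.37, -0.023]
force: [8.1, -3.0, 8.5]
grip_width: 0.16
```

Run:
```python
from h import *
B=np.load("B.npy")
s=arm.sense();print(s["clock"],s["tool_pos"],s["force"],s["grip_width"]*85.4,delta(B,(-22,-25,163),'x'))
im,K,R,t=cam("top");a=cv2.resize(im[170:290,150:250],(400,480))
for th in("lever_bar","catch_pin"):
    for c,p in pts(th,"top"): print(th,c,p,onz(K,R,t,c,.163).round(3))
print(proj(K,R,t,b2w(B,(-22,0,163))))
im,K,R,t=cam("side");b=cv2.resize(im[150:270,270:370],(400,480));save("s4.png",np.hstack([a,b]))
for th in("lever_bar","catch_pin"):print(th,pts(th,"side"))
print([proj(K,R,t,b2w(B,(30+120*np.sin(.3-q),0,55+120*np.cos(.3-q)))).round(1) for q in(.55,.65,.75)])
```

```text
10.1 [0.52121588 0.1779477  0.15421209] [ 8.12287454 -2.96023879  8.5290452 ] 13.702205383785895 (array([ 1. ,  1.9, 10.2]), np.float64(-0.2))
lever_bar [488.8, 294.2] 0.73 [ 0.44  -0.354  0.163]
[212.9701378  245.43312373]
lever_bar [([309.7, 197.5], 0.46), ([355.1, 298.6], 0.18)]
catch_pin [([319.2, 179.5], 0.46)]
[array([318.3, 196.2]), array([314.3, 197.3]), array([310.5, 198.7])]
```

View pics/s4.png

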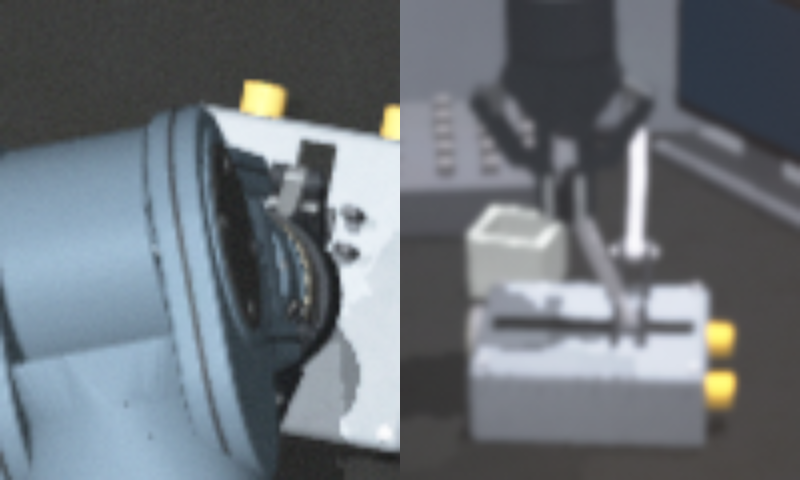

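Request:
apply_moves --increments '[[[0, 3, 1], 0], [[0, 6, 2], 0], [[0, 6, 2], 0], [[0, 6, 2], 0]]'

```text
clock: 10.73
tool_pos: [0.517, 0.1787, 0.1527]
tool_rot: [-2.034, 2.369, -0.027]
force: [12.3, -3.0, 7.9]
grip_width: 0.16
```

Run:
```python
from h import *
B=np.load("B.npy")
im,K,R,t=cam("side")
for th in("lever_bar","catch_pin"):print(th,pts(th,"side"))
print([proj(K,R,t,b2w(B,(-17,55-100*np.cos(q),95+100*np.sin(q)))).round(1) for q in(1.6,1.8,2.2,2.4,2.6)])
im,K,R,t=cam("wrist");save("w4.png",im)
s=arm.sense();print(s["clock"],s["tool_pos"],s["force"],s["grip_width"]*85.4)
```

```text
lever_bar [([309.0, 199.9], 0.66), ([315.6, 180.4], 0.59)]
catch_pin [([316.3, 180.5], 0.41)]
[array([313.5, 181. ]), array([314. , 179.5]), array([314.7, 180.4]), array([315. , 182.7]), array([315.2, 186.1])]
10.9333 [0.51698539 0.17866337 0.15270648] [12.46766481 -3.61221051  7.05940363] 13.32627201375203
```

View pics/w4.png

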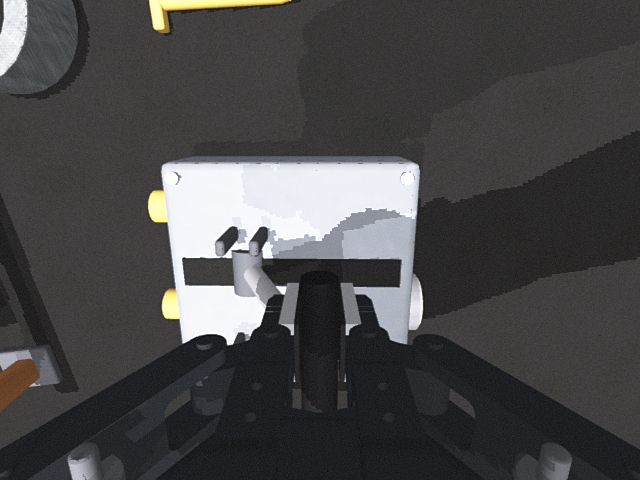

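The wrist view shows the bar held between the pads near (320,340), with the stem leaning toward the robot. The pull has risen to 12.5 N, above the 8 N spring force, so the lever is on its stop. Handing in.

```bash
python3 -c "
from station import arm
print(arm.sign_off())"
```

```text
the job is handed in; nothing more can be done
None
```

I flipped the catch over to its far side, pulled the T lever back to its stop, and handed in at about 11 s with the fingers still holding it there.

- **Catch:** I pinched its pin and swung it over to about 2.35 rad, then let go. The top and side pictures at that point showed the lever still at rest. Later views still showed the catch arm lying over to the left. Its angle comes from the tool position when I let go; the side camera can't tell angles apart there, so the later check is only by eye.
- **Lever:** I gripped the bar about 25 mm off-centre to stay clear of the stem. In the last checks the side camera placed the bar within about 2 pixels of where 0.75 rad should show. The pull rose to 12.5 N, above the 8 N spring force, which also puts it at the stop. The fingers are closed on the bar at a 13 mm opening (the bar is 16 mm thick) with 60 N of grip set.
- **Failed check:** the top camera's network gave a false position for the bar because the arm hid it, so I ignored that result.
- **Small lever and loose items:** I did not measure them again afterwards. The arm never came close to the small ball-topped lever, and I saw nothing disturbed in the later pictures.

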